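# Reset a tripped bath heater through its recessed reset hole

## Robot

A 6-joint arm with a two-finger parallel gripper is mounted at the origin on the work surface. World frame = base frame: x ahead of the robot, y to its left, z up, the work surface at z = 0. Lengths are in mm, angles in degrees, forces in N, time in s.
With the tool pointing down it reaches from about 300 to 850 mm from the base axis. Payload 4.2 kg.
Tool frame: the origin (TCP) lies on the front face of the gripper's body, between the roots of the fingers; the fingertips stand 78 mm ahead of it and the grasp point (between the pads) lies 60 mm ahead of it; x points along the fingers, y is the direction in which the jaws open and shut, and the axes are right-handed (so a half turn about x gives the same grasp; the last joint's range is limited). The gripper opens to 91 mm and grips with 3 to 60 N. Pads are 32 mm wide; open, the fingers measure 118 mm over their backs; the gripper's body (76 mm by 178 mm) begins 60 mm behind the grasp point.
Start: joints at [65.031, 18.312, 89.639, -0, 72.044, -1.146], TCP at [232.256, 526.015, 292.276] pointing down, gripper open.
Joint ranges: [-177.97, 177.97], [-48.28, 115.42], [12.27, 149.76], [-77.06, 257.06], [2.81, 150.46], [-146.56, 146.56]. Speed limits (degrees/s): [147.25, 147.25, 180, 180, 180, 180].

## Interface

Orientations are given as [roll, pitch, yaw] about the fixed x, y, z axes, in that order (R = Rz(yaw) Ry(pitch) Rx(roll)).
In Python, from workcell import status, viewer, env gives the robot as it stands. The module is installed in compiled form; this text tells all that it offers.
- The arm moves only by the tool move_arm, never from a script. Its argument "moves" is a list of rows, each a list of 3 entries, a list of its own where there are three numbers: the shift along the tool's x, y, z in cm, then the turn about the tool's x in rad, then the gripper's target within -1 to 1 (fully open at 1, half-way at 0, shut at -1). A call has 1 to 20 rows; each row is the pose to reach, as a shift and turn from the pose commanded when the call began, along the tool's axes at that moment; what a row does not reach only later rows make up. A row lasts 1/8 s, in which the tool goes at most 62.5 mm and 10.7 degrees, less where a joint would pass 70% of its speed; a pose out of reach is approached as far as the arm can. A call with a gripper value outside its range is refused whole. The fingers move at their own pace and stop on an object; "force" is the grip in N (left out, the last holds). Time passes only in rows, so rows that repeat a pose let the fingers close. It gives the time, the measured TCP pose, the force and the opening at its end, in the units of the state.
- status.state(): the state, without advancing time (a new reading comes with each control period).
- viewer.grab_frame(name): name is "scene" or "top" or "wrist"; returns the picture (384x512x3 uint8, red, green, blue); there is no depth.
- viewer.get_calibration(name): a dict with "camera_matrix" (3x3 intrinsics, pixels), "D" ([k1, k2, p1, p2, k3] as OpenCV has them; the pictures are not rectified), "eye" and "rotation" of the camera in the world. Camera axes: x right, y down, z forward; pixel columns grow to the right and rows downward; lengths in mm; the calibration is good to about 2 mm. A picture is of the moment at which its call begins: read the wrist's pose just before it. get_calibration takes no time and is no camera call; for the wrist camera it gives the pose at the moment of the call.
- env.job_done(): hands the job in, once; it reports no verdict.
The state is a dict: "time_s": time; "qpos": joint angles; "qvel": joint speeds; "effort": joint torques, N m; "ee_pos": TCP position; "ee_rot": TCP orientation; "force": force on the tool from outside, world axes, zero at the start; "torque": the same for the moment, N m; "gripper_width": finger opening in mm.
Only numpy, scipy, OpenCV 4.12 (cv2) and the standard library are available. Lean on these libraries where they do the work, as an engineer would, in place of code of your own. Each camera call takes 0.05 s, during which the arm holds its last target.

## Task

The bath heater has tripped its over-temperature cut-out. Take the orange-handled flat-blade driver out of the tool stand, lever the heater's teal reset cover open with its blade from the notch and swing it right back past upright (only the driver may touch the cover, not the gripper), then reach the blade down through the hole underneath and gently push the recessed red reset button well down. Finish with the driver still in the grip, holding the button down, and leave the flask, bottle, beaker and blue screwdriver where they are.

Things in the scene. Friction and masses are not known exactly. Their poses are not given: they have to be found in the camera images.
- heater: White bath heater with teal cheeks, fixed: 280 mm deep (x), 200 wide (y), 160 high. Origin: centre of its underside; x points to its rear, z up. Its front is a sloping control panel, rising from 85 mm high at x = -140 to the flat top deck at x = -55. The teal reset cover lies flush in the deck, x = -19 to 41, y = -25 to 25, over a well 62 x 52 mm and 22 mm deep with a flat grey floor.
- notch (a point): Centre of the pry notch in front of the cover, at deck level (160 mm above the bench); fixed to the heater, same axes. The notch is a pocket open to the top, 24 mm long (x, +-12 mm), 24 mm wide (y) and 14 mm deep; its rear end, 12 mm behind this point, is open into the well below the cover, so a blade can slide under the cover's edge.
- aperture (a point): Centre of the reset hole in the well floor, at the level of that floor (138 mm above the bench), in the heater's frame (0, 0, 138) mm; same axes. A vertical round hole 12 mm in diameter with a 1 mm chamfer, in a plate 4 mm thick. The red button's flat top, 18 mm across, lies under it, 12 mm below this point.
- cover_lip (a point): Where the middle of the closed cover's front edge is, at deck level (160 mm above the bench), 13 mm behind the notch's centre; fixed to the heater, same axes: it does not move with the cover. The cover is 3 mm thick, so its lower edge lies 3 mm below this point.
- cover_hinge (a point): Middle of the cover's hinge axis, fixed to the heater, same axes: 60 mm behind the cover's front edge and 1.5 mm below the deck. The axis runs along y.
- cover (a joint): Angle of the cover: 0 shut, 1.57 upright, 1.95 rad at its stop, leaning back. It is 60 mm long and 50 wide, weighs 30 g, and a stiff hinge keeps it wherever it is left: about 0.7 N at its front edge lifts it.
- reset_button (a joint): Travel of the reset button: 0 up, 0.006 m fully down. A spring pushes it up again: it starts to move at 1.5 N and is fully down at 5 N.
- stand: White tool stand, fixed: base 75 x 155 mm, top plate 60 x 155 mm whose upper face is 105 mm above the bench, with three 8 mm holes at y = -45, 0, 45 mm. Origin: centre of its underside; the row of holes runs along y. The two drivers stand upright in the outer holes, either way round; the middle hole is empty.
- driver_mid (a point): Centre of the handle of the orange flat-blade driver, which stands upright, blade down, in the stand. z points up from tip to handle. Handle: 18 mm square, flats facing x and y, 80 mm long (40 up and 40 down from here). Under it a guard 22 mm in diameter, 6 mm thick, rests on the stand; then a 5 mm round shaft ending in the blade. The tip is 136 mm below this point. 50 to 80 g.
- driver_tip (a point): Middle of the end of the orange driver's blade, 136 mm below the centre of its handle; same axes. Shaft and blade together stick out 90 mm from the guard; the last 16 mm is the blade, which tapers from the 5 mm shaft to a flat end 6 mm wide along y and 1.6 mm thick along x.
- cross_driver_mid (a point): Centre of the handle of a blue driver of the same size, standing in the other outer hole. Leave it alone.
- flask_mid (a point): Small stoppered glass flask standing on the heater's rear deck, 42 mm in diameter, 108 mm tall; this point is 40 mm above its foot. Leave it alone.
- reagent_mid (a point): Amber bottle on the bench, 70 mm in diameter, 140 mm tall; this point is half-way up. Leave it alone.
- beaker_mid (a point): Glass beaker on the bench, 70 mm in diameter, 85 mm tall; this point is half-way up. Leave it alone.

How it is judged:
By the outcome, as a careful person would: the job done as asked, in the order asked, and still so for the second after the job is handed in, while the arm keeps its last pose, push and grip.
It also fails if it takes over 51 s, if anything falls off the work surface, if the arm or the gripper's body presses on something with over 40 N, if the wrist force passes 120 N, or if a joint passes its speed limit or range.

## Working session

There is one attempt and no reset: what is moved stays moved. The work goes in short steps, Python scripts to look and compute and a tool call to move; the robot and the scene stay as the last step left them, time stands still between calls to the robot, and variables do not carry over. Pictures are saved under pics/ and viewed, and the job is handed in when it is done.

Besides the shell and the picture viewer there is one more tool, called after "Emit:" as name(argument=value, ...) on one line, values as JSON. move_arm: Moves the arm, as the interface text tells. Its arguments: {"type":"object","properties":{"moves":{"type":"array","items":{"type":"array"}},"force":{"type":"number"}},"required":["moves"]}

```bash
mkdir -p pics; python3 - <<'E'
from workcell import status, viewer, env
import cv2
print(status.state())
for n in ["scene","top","wrist"]:
    c=viewer.get_calibration(n); print(n,c)
    cv2.imwrite(f"pics/{n}0.png",viewer.grab_frame(n)[:,:,::-1])
E
```

```text
{'time_s': 0.0, 'qpos': array([ 6.50308628e+01,  1.83494930e+01,  8.97074230e+01, -7.08295915e-04,
        7.20418117e+01, -1.14670586e+00]), 'qvel': array([-0.05617906, -0.05890176, -0.00244237, -0.01711327,  0.03122984,
        0.05163665]), 'effort': array([-1.54216508e-03, -4.12447500e+01, -2.31972742e+01,  7.28238327e-02,
        4.58214688e-02, -1.37609377e-04]), 'ee_pos': array([232.09714081, 525.67033638, 291.43479359]), 'ee_rot': array([ -90.75590286,   89.90127003, -114.57811527]), 'force': array([-0.76296079, -0.37708473,  0.30152899]), 'torque': array([-0.02777397,  0.00824545,  0.03497027]), 'gripper_width': 91.55649598850434}
scene {'camera_matrix': array([[491.61448065,   0.        , 259.44088323],
       [  0.        , 491.61448065, 190.16243632],
       [  0.        ,   0.        ,   1.        ]]), 'D': array([0.02340389, 0.        , 0.        , 0.        , 0.        ]), 'eye': array([1178.9536156 , -676.67122828, 1306.43724475]), 'rotation': array([-141.85465342,    0.17053201,   37.92137753])}
top {'camera_matrix': array([[454.84812512,   0.        , 249.45398123],
       [  0.        , 454.84812512, 194.41833938],
       [  0.        ,   0.        ,   1.        ]]), 'D': array([-0.00980996,  0.        ,  0.        ,  0.        ,  0.        ]), 'eye': array([ 505.89478324,   32.19111473, 1475.50800976]), 'rotation': array([-175.30315856,   -0.27457429,  -90.67430513])}
wrist {'camera_matrix': array([[329.13755094,   0.        , 261.16006017],
       [  0.        , 329.13755094, 190.10752871],
       [  0.        ,   0.        ,   1.        ]]), 'D': array([0.02132437, 0.        , 0.        , 0.        , 0.        ]), 'eye': array([168.76963625, 553.5850391 , 383.5787584 ]), 'rotation': array([1.65748197e+02, 1.06849209e-01, 6.61857860e+01])}
```

View pics/scene0.png

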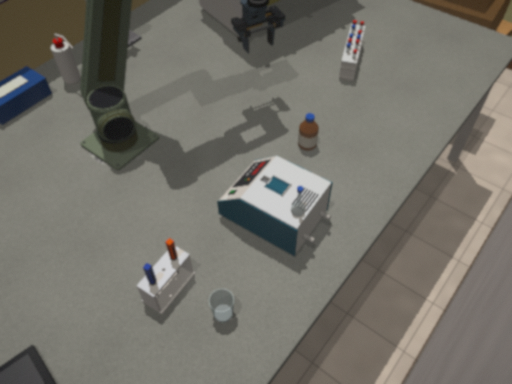

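View pics/top0.png

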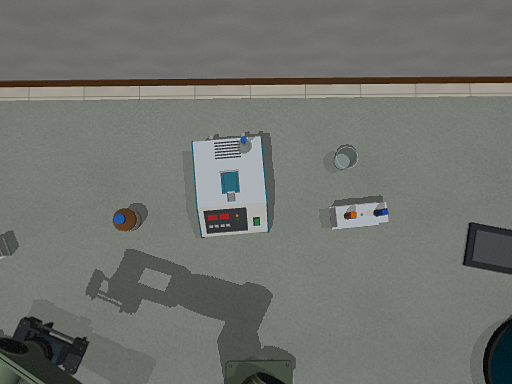

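View pics/wrist0.png

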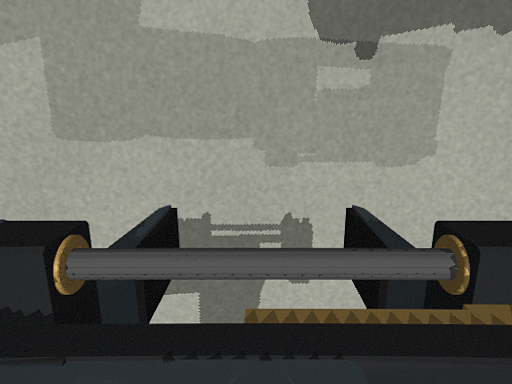

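The top picture shows the heater with its front towards the robot, the notch at about (231,196) and the cover at about (230,182). The orange driver is near (350,215) and the blue one near (381,212). I'll zoom in to mark points.

```bash
python3 - <<'E'
import cv2
a=cv2.imread("pics/top0.png"); b=cv2.imread("pics/scene0.png")
cv2.imwrite("pics/tz.png",cv2.resize(a[120:250,180:280],None,fx=6,fy=6,interpolation=cv2.INTER_CUBIC)[:600*2][:780])
cv2.imwrite("pics/tz.png",cv2.resize(a[125:245,180:280],None,fx=5,fy=5,interpolation=cv2.INTER_CUBIC))
cv2.imwrite("pics/ts.png",cv2.resize(a[180:240,315:405],None,fx=8,fy=8,interpolation=cv2.INTER_CUBIC))
cv2.imwrite("pics/ss.png",cv2.resize(b[230:315,125:205],None,fx=7,fy=7,interpolation=cv2.INTER_CUBIC))
E
```

```text
(no output)
```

View pics/tz.png

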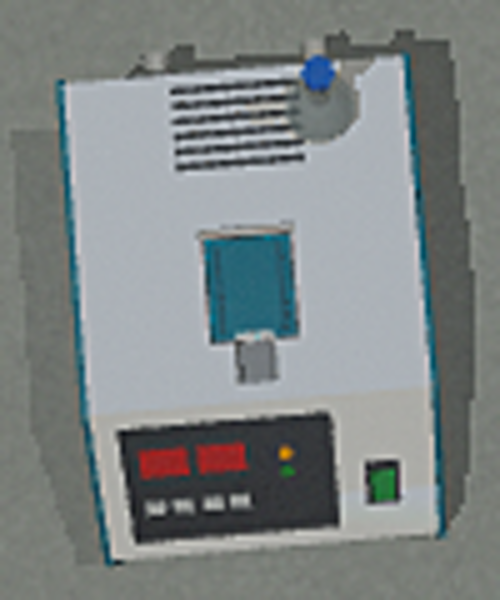

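View pics/ts.png

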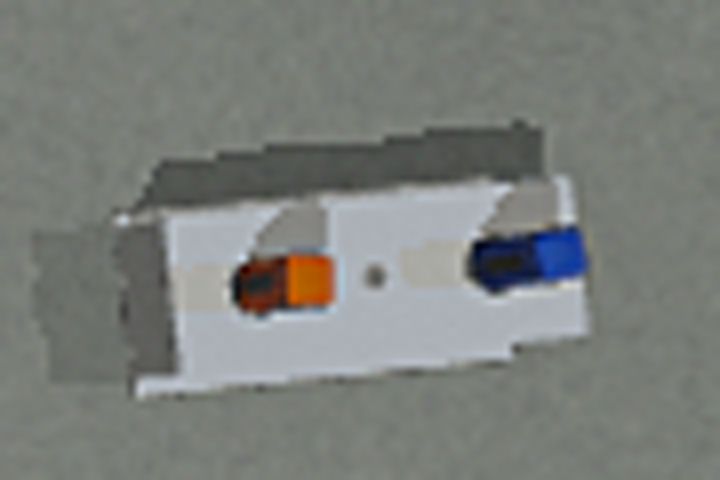

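View pics/ss.png

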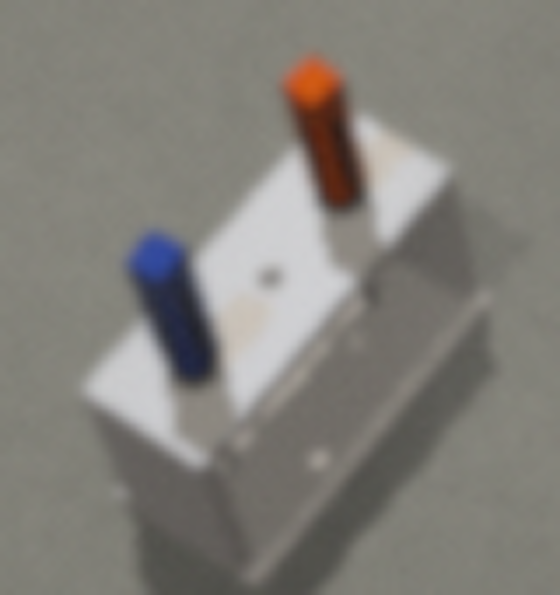

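```bash
cat > h.py <<'E'
import numpy as np, cv2
from scipy.spatial.transform import Rotation as R
from workcell import status, viewer, env
def ray(cal,px):
    K=cal["camera_matrix"];D=cal["D"]
    n=cv2.undistortPoints(np.array([[px]],float),K,D)[0,0]
    d=R.from_euler("xyz",cal["rotation"],degrees=True).as_matrix()@np.array([n[0],n[1],1])
    return np.array(cal["eye"]),d
def atz(cal,px,z):
    e,d=ray(cal,px); return e+d*(z-e[2])/d[2]
def proj(cal,P):
    Rm=R.from_euler("xyz",cal["rotation"],degrees=True).as_matrix()
    p=(np.atleast_2d(P)-cal["eye"])@Rm
    return cv2.projectPoints(p,np.zeros(3),np.zeros(3),cal["camera_matrix"],cal["D"])[0][:,0]
def fit2(model,world):
    m=np.array(model,float);w=np.array(world,float)[:,:2]
    mc=m.mean(0);wc=w.mean(0);H=(m-mc).T@(w-wc)
    th=np.arctan2(H[0,1]-H[1,0],H[0,0]+H[1,1]);c,s=np.cos(th),np.sin(th)
    Rm=np.array([[c,-s],[s,c]]);t=wc-Rm@mc
    return t,np.degrees(th),(m@Rm.T+t)-w,Rm
E
python3 - <<'E'
from h import *
c=viewer.get_calibration("top");s=viewer.get_calibration("scene")
z=lambda u,v,x0,y0,f:((u+.5)/f-.5+x0,(v+.5)/f-.5+y0)
H=[((140,100),(65,80)),((140,-100),(405,57)),((-32,0),(256,360)),((-19,25),(213,342)),((-19,-25),(298,335)),((41,25),(205,238)),((41,-25),(291,231))]
t,th,r,Rm=fit2([a for a,b in H],[atz(c,z(*b,180,125,5),160) for a,b in H])
print("heater",t,th,r.round(1).tolist(),"notch",Rm@[-32,0]+t,"ap",t)
S=[((30,-77.5),(570,178)),((-30,-77.5),(588,332)),((30,77.5),(165,212)),((-30,77.5),(180,378)),((0,0),(376,276))]
t,th,r,Rm=fit2([a for a,b in S],[atz(c,z(*b,315,180,8),105) for a,b in S])
print("stand",t,th,r.round(1).tolist(),"driver",Rm@[0,45]+t,Rm@[0,-45]+t)
print(atz(c,z(313,280,315,180,8),191),atz(s,z(313,82,125,230,7),191),atz(s,z(270,276,125,230,7),105))
print(atz(c,z(562,250,315,180,8),191))
E
```

```text
heater [640.09667515  80.46903384] 3.5928379149281198 [[-0.4, -0.3], [0.6, -0.5], [-0.0, -0.3], [0.6, 0.6], [0.3, 0.0], [-0.3, 0.1], [-0.8, 0.3]] notch [608.15956892  78.4637294 ] ap [640.09667515  80.46903384]
stand [ 555.42897749 -313.33070409] 4.809548689561469 [[0.6, 0.0], [-1.0, -0.3], [-1.3, 0.7], [1.4, -0.4], [0.3, -0.0]] driver [ 551.65600137 -268.48915359] [ 559.20195361 -358.17225459]
[ 550.84364384 -269.28232079  191.        ] [ 554.48304647 -271.66418438  191.        ] [ 556.24486196 -315.3576237   105.        ]
[ 560.41327951 -357.93938159  191.        ]
```

```bash
cat >> h.py <<'E'
def plan(target_tcp, yaw_y=None):
    """shift in tool axes (cm) from measured; turn about tool x so tool y lies along world yaw (deg) mod 180"""
    st=status.state();M=R.from_euler("xyz",st["ee_rot"],degrees=True).as_matrix()
    d=M.T@(np.array(target_tcp)-st["ee_pos"])/10
    out=None
    if yaw_y is not None:
        g=np.array([np.cos(np.radians(yaw_y)),np.sin(np.radians(yaw_y)),0])
        l=M.T@g; a=np.arctan2(l[2],l[1]); a=(a+np.pi/2)%np.pi-np.pi/2; out=a
    print("t",st["time_s"],"ee",st["ee_pos"].round(1),"shift cm",d.round(3),"turn",out,"F",st["force"].round(2),"w",round(st["gripper_width"],1))
    return M
E
python3 - <<'E'
from h import *
M=plan([552,-269,291.4],94.8);print(M.round(3))
E
```

```text
t 0.15 ee [232.2 525.8 291.6] shift cm [  0.1   -59.784  61.362] turn -0.4995811460770143 F [-0.4   0.04 -0.7 ] w 91.3
[[-0.001  0.404  0.915]
 [-0.001  0.915 -0.404]
 [-1.    -0.001 -0.   ]]
```

Emit:
move_arm(moves=[[[0,-10,10],-0.1,1],[[0,-20,20],-0.2,1],[[0,-30,31],-0.3,1],[[0,-40,41],-0.4,1],[[0,-50,51],-0.5,1],[[0,-60,61.3],-0.5,1],[[0,-60,61.3],-0.5,1],[[0,-60,61.3],-0.5,1],[[0,-60,61.3],-0.5,1],[[0,-60,61.3],-0.5,1],[[0,-60,61.3],-0.5,1],[[0,-60,61.3],-0.5,1],[[0,-60,61.3],-0.5,1],[[0,-60,61.3],-0.5,1],[[0,-60,61.3],-0.5,1],[[0,-60,61.3],-0.5,1]], force=60)

```text
time_s: 2.15
ee_pos: [550.2, -269.9, 291.6]
ee_rot: [130.8, 89.9, 135.6]
force: [-0.5, 0.7, 0.2]
gripper_width: 91.4
```

```bash
python3 - <<'E'
from h import *
c=viewer.get_calibration("wrist")
cv2.imwrite("pics/w1.png",viewer.grab_frame("wrist")[:,:,::-1])
M=plan([552,-269,211],94.8);print(M.round(3))
print(proj(c,[[552,-269,191],[552,-269,105],[555.4,-313.3,105],[559.2,-358.2,191]]))
E
```

```text
t 2.2 ee [ 550.2 -269.5  292. ] shift cm [8.1   0.021 0.189] turn 0.001028318598020661 F [ 0.28 -0.66  0.27] w 91.1
[[-0.001 -0.085  0.996]
 [ 0.001  0.996  0.085]
 [-1.     0.001 -0.001]]
[[262.46683232 225.00376854]
 [261.98650061 190.79673798]
 [211.11255693 190.43815035]
 [117.58354107 224.70373415]]
```

View pics/w1.png

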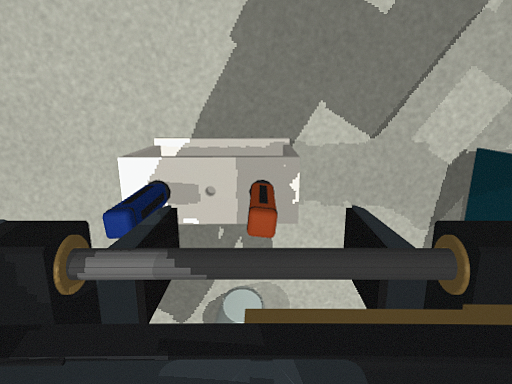

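Emit:
move_arm(moves=[[[4,0,0.2],0,1],[[8.0,0,0.2],0,1],[[8.0,0,0.2],0,1],[[8.0,0,0.2],0,-1],[[8.0,0,0.2],0,-1],[[8.0,0,0.2],0,-1],[[8.0,0,0.2],0,-1],[[8.0,0,0.2],0,-1],[[8.0,0,0.2],0,-1]], force=60)

```text
time_s: 3.32
ee_pos: [552.6, -270.3, 212.2]
ee_rot: [97.7, 90.0, 102.5]
force: [0.2, 0.7, 0.1]
gripper_width: 34.1
```

```bash
python3 - <<'E'
from h import *
cv2.imwrite("pics/w2.png",viewer.grab_frame("wrist")[:,:,::-1])
M=plan([608-20,78,400],93.6);print(M.round(3))
E
```

```text
t 3.375 ee [ 552.7 -270.3  212.2] shift cm [-18.779  34.416   6.448] turn 0.0212936613224739 F [-0.81  0.24  0.42] w 30.2
[[-0.    -0.084  0.996]
 [ 0.     0.996  0.084]
 [-1.     0.    -0.   ]]
```

View pics/w2.png

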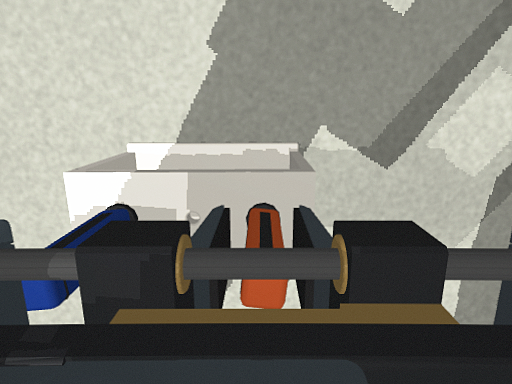

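Emit:
move_arm(moves=[[[0,0,0],0,-1],[[0,0,0],0,-1],[[0,0,0],0,-1],[[0,0,0],0,-1],[[-3,0,0],0,-1],[[-8,0,0],0,-1],[[-13,0,0],0,-1],[[-18,0,0],0,-1],[[-18,0,0],0,-1]])

```text
time_s: 4.5
ee_pos: [553.6, -270.8, 397.1]
ee_rot: [-31.8, 89.4, -27.0]
force: [0.3, 0.0, -0.6]
gripper_width: 17.9
```

```bash
python3 - <<'E'
from h import *
c=viewer.get_calibration("wrist")
cv2.imwrite("pics/w3.png",viewer.grab_frame("wrist")[:,:,::-1])
M=plan([608-22,77,392],93.6)
st=status.state()
print(proj(c,[st["ee_pos"]+M@[196,0,0],st["ee_pos"]+M@[106,0,0]]))
E
```

```text
t 4.55 ee [ 552.9 -270.5  394.1] shift cm [ 0.157 34.346  6.215] turn 0.021301884985198027 F [-0.37  0.46 -1.99] w 18.0
[[262.49772155 183.46937682]
 [262.55749159 215.82200427]]
```

View pics/w3.png

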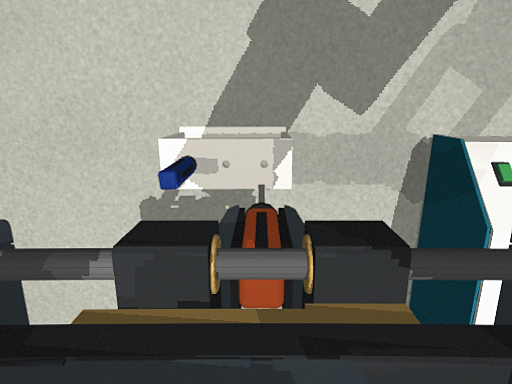

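Emit:
move_arm(moves=[[[0,5,1],0,-1],[[0,11,2],0,-1],[[0,17,3],0.02,-1],[[0,23,4],0.02,-1],[[0,29,5],0.02,-1],[[0,34.4,6.2],0.02,-1],[[0,34.4,6.2],0.02,-1],[[0,34.4,6.2],0.02,-1],[[0,34.4,6.2],0.02,-1]])

```text
time_s: 5.68
ee_pos: [585.3, 76.4, 391.6]
ee_rot: [-162.8, 89.9, -159.2]
force: [0.3, -0.3, 0.6]
gripper_width: 18.0
```

```bash
python3 - <<'E'
from h import *
c=viewer.get_calibration("wrist")
f=viewer.grab_frame("wrist")[:,:,::-1]
cv2.imwrite("pics/w4.png",f)
cv2.imwrite("pics/w4z.png",cv2.resize(f[90:240,160:360],None,fx=4,fy=4,interpolation=cv2.INTER_CUBIC))
M=plan([608-22,77,392],93.6)
st=status.state()
th=np.radians(3.6);Rm=np.array([[np.cos(th),-np.sin(th)],[np.sin(th),np.cos(th)]])
P=[list(Rm@p+[640.1,80.5])+[160] for p in [(-32,0),(-44,12),(-44,-12),(-19,25),(-19,-25),(-55,100),(-55,-100)]]
print(proj(c,[st["ee_pos"]+M@[196,0,0],st["ee_pos"]+M@[106,0,0]]+P).round(1))
E
```

```text
t 5.725 ee [585.4  76.3 391.9] shift cm [-0.015  0.065  0.066] turn -0.000565405795136753 F [-0.37 -0.68 -0.27] w 18.0
[[261.4 186.2]
 [261.4 219.4]
 [262.2 199.9]
 [274.  188.5]
 [250.3 188.5]
 [286.4 212.1]
 [237.9 212.1]
 [361.9 177.9]
 [162.5 177.9]]
```

View pics/w4.png

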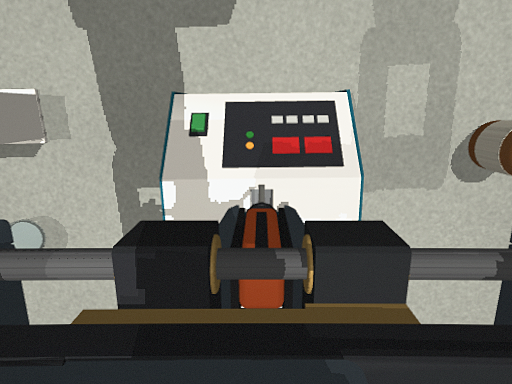

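View pics/w4z.png

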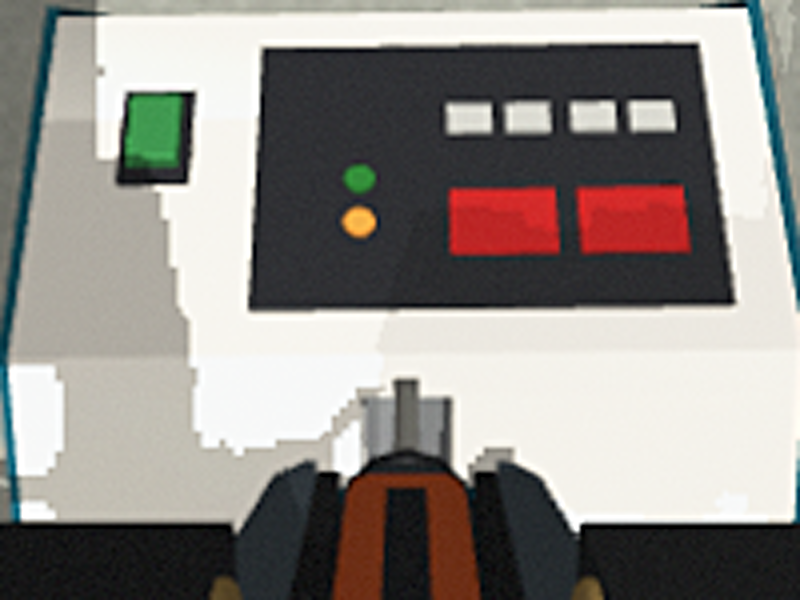

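Emit:
move_arm(moves=[[[0,0,2.0],0,-1],[[2.5,0,2.0],0,-1],[[4.5,0,2.0],0,-1],[[4.5,0,2.0],0,-1],[[4.5,0,2.0],0,-1]], force=60)

```text
time_s: 6.35
ee_pos: [605.8, 78.3, 348.2]
ee_rot: [4.4, 89.9, 8.0]
force: [0.0, -0.1, -0.1]
gripper_width: 17.5
```

```bash
python3 - <<'E'
from h import *
f=viewer.grab_frame("wrist")[:,:,::-1]
cv2.imwrite("pics/w5z.png",cv2.resize(f[90:240,160:360],None,fx=4,fy=4,interpolation=cv2.INTER_CUBIC))
M=plan([608-22,77,392],93.6)
f=viewer.grab_frame("scene")[:,:,::-1]
cv2.imwrite("pics/s5z.png",cv2.resize(f[100:250,200:400],None,fx=4,fy=4,interpolation=cv2.INTER_CUBIC))
E
```

```text
t 6.4 ee [605.9  78.5 348.5] shift cm [-4.35  -0.025 -1.982] turn 0.0005915672913678893 F [ 0.12  0.11 -0.29] w 18.1
```

View pics/w5z.png

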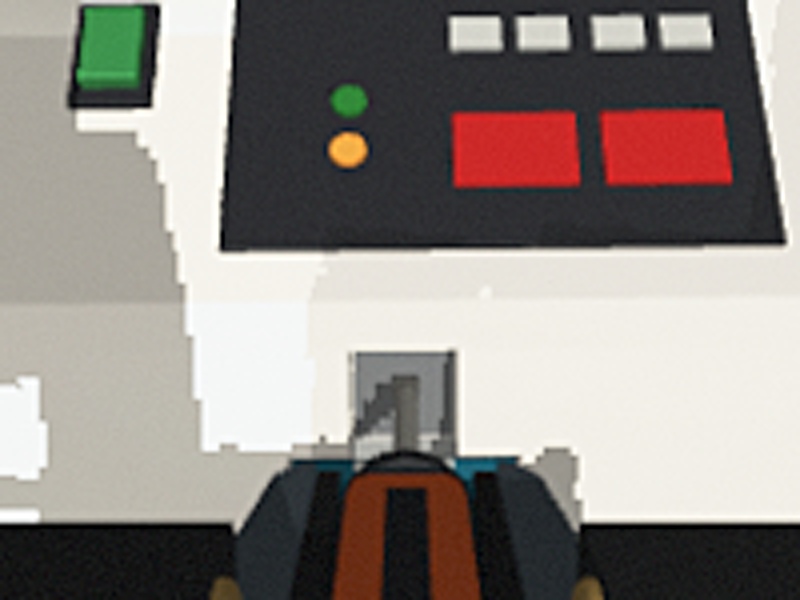

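View pics/s5z.png

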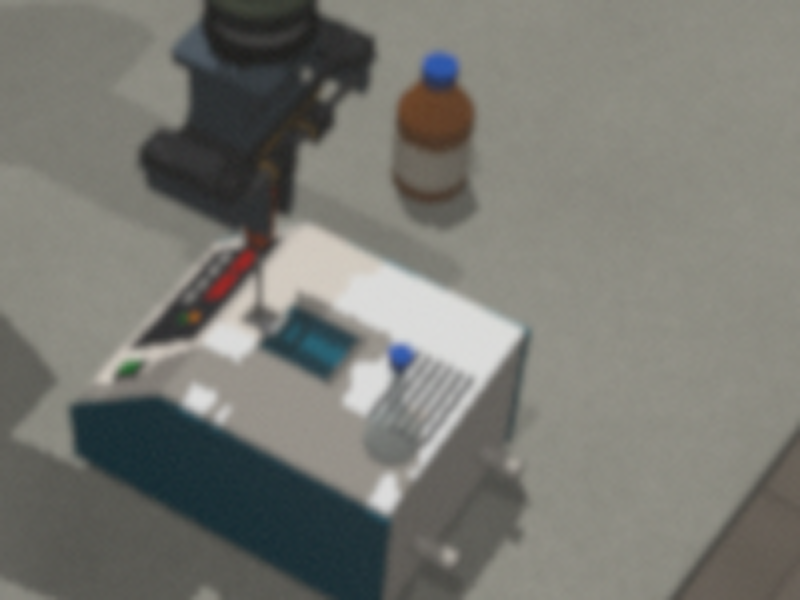

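Emit:
move_arm(moves=[[[0.2,0,0],0,-1],[[0.2,0,-0.4],0,-1],[[0.2,0,-0.8],0,-1],[[0.2,0,-1.2],0,-1],[[0.3,0,-1.6],0,-1],[[0.3,0,-2.0],0,-1],[[0.3,0,-2.0],0,-1]], force=12)

```text
time_s: 7.32
ee_pos: [585.1, 77.7, 344.5]
ee_rot: [110.8, 90.0, 114.5]
force: [1.4, 0.8, 0.2]
gripper_width: 18.0
```

```bash
python3 - <<'E'
from h import *
f=viewer.grab_frame("wrist")[:,:,::-1]
cv2.imwrite("pics/w6z.png",cv2.resize(f[90:240,160:360],None,fx=4,fy=4,interpolation=cv2.INTER_CUBIC))
M=plan([605.9,78.4,348],93.6)
print(status.state()["torque"])
E
```

```text
t 7.375 ee [585.2  77.7 344.4] shift cm [-0.362 -0.063  2.07 ] turn 0.0013943269699063787 F [ 0.34  0.09 -0.07] w 18.1
[ 0.06025679 -0.29913257 -0.01990566]
```

View pics/w6z.png

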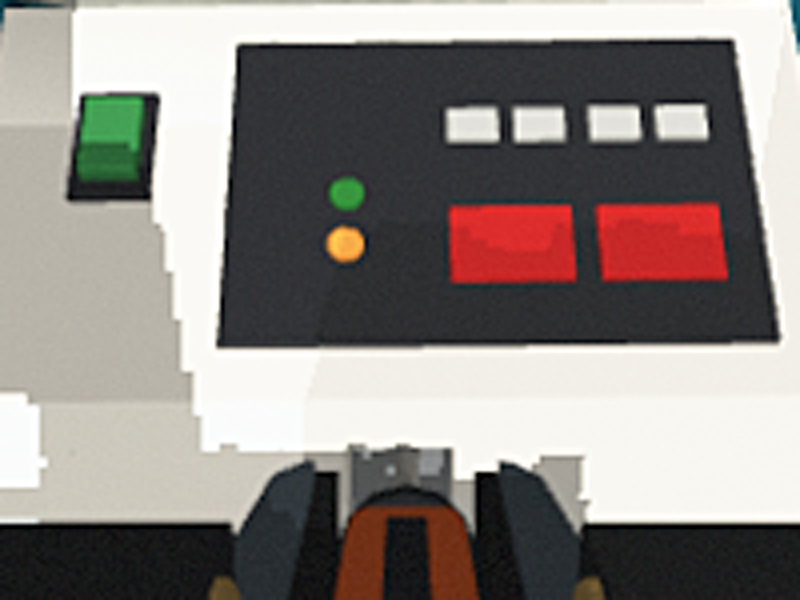

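Emit:
move_arm(moves=[[[0.05,0,-0.4],0,-1],[[0.1,0,-0.8],0,-1],[[0.2,0,-1.2],0,-1],[[0.3,0,-1.6],0,-1],[[0.4,0,-2.1],0,-1],[[0.4,0,-2.1],0,-1]])

```text
time_s: 8.12
ee_pos: [563.8, 76.3, 340.0]
ee_rot: [179.0, 89.9, -177.3]
force: [0.6, 0.8, 0.9]
gripper_width: 18.3
```

```bash
python3 - <<'E'
from h import *
f=viewer.grab_frame("wrist")[:,:,::-1]
cv2.imwrite("pics/w7z.png",cv2.resize(f[90:240,160:360],None,fx=4,fy=4,interpolation=cv2.INTER_CUBIC))
M=plan([605.9,78.4,348],93.6)
print(status.state()["torque"])
f=viewer.grab_frame("scene")[:,:,::-1]
cv2.imwrite("pics/s7z.png",cv2.resize(f[100:250,200:400],None,fx=4,fy=4,interpolation=cv2.INTER_CUBIC))
E
```

```text
t 8.175 ee [563.9  76.3 340. ] shift cm [-0.808 -0.058  4.201] turn 0.0013817480991502595 F [ 0.04 -0.34  0.25] w 18.1
[-0.00598134 -0.16939838  0.04889141]
```

View pics/w7z.png

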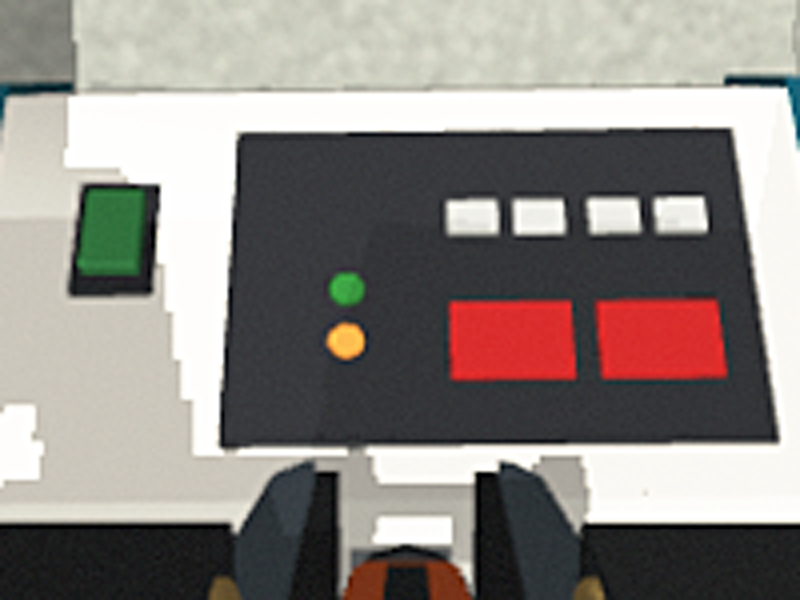

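View pics/s7z.png

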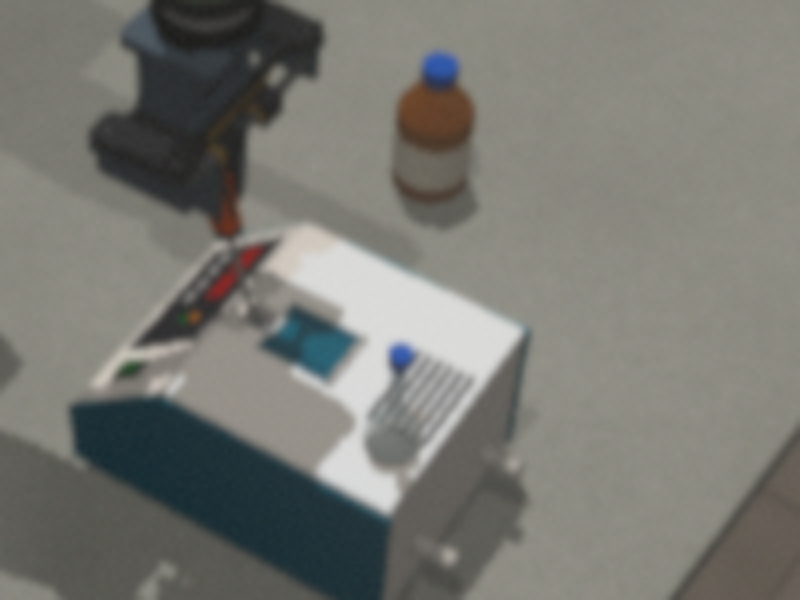

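Emit:
move_arm(moves=[[[0,0,0],0,-1],[[0,0,0],0,-1],[[0,0,1.0],0,-1],[[0,0,1.9],0,-1],[[0,0,2.2],0,-1],[[0,0,2.2],0,-1]], force=60)

```text
time_s: 8.98
ee_pos: [585.6, 77.7, 339.5]
ee_rot: [-179.8, 89.8, -176.1]
force: [-4.9, -0.3, -0.4]
gripper_width: 17.9
```

```bash
python3 - <<'E'
from h import *
f=viewer.grab_frame("wrist")[:,:,::-1]
cv2.imwrite("pics/w8z.png",cv2.resize(f[90:240,160:360],None,fx=4,fy=4,interpolation=cv2.INTER_CUBIC))
M=plan([605.9,78.4,348],93.6)
print(status.state()["force"],status.state()["torque"])
E
```

```text
t 9.025 ee [585.6  77.7 339.6] shift cm [-0.852 -0.062  2.03 ] turn 0.0014119901853779648 F [-5.61 -1.47 -0.75] w 17.6
[-5.60972093 -1.4688237  -0.74893619] [-0.04959241  1.27643481 -0.01190872]
```

View pics/w8z.png

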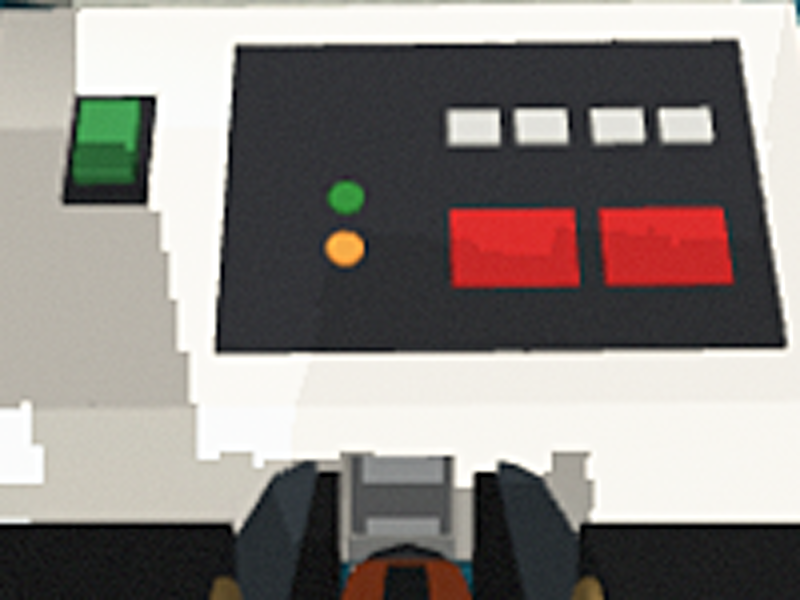

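Emit:
move_arm(moves=[[[-0.3,0,0],0,-1],[[-0.6,0,0],0,-1],[[-0.9,0,0.1],0,-1],[[-1.2,0,0.2],0,-1],[[-1.2,0,0.2],0,-1]])

```text
time_s: 9.65
ee_pos: [587.2, 77.8, 352.7]
ee_rot: [179.0, 89.8, -177.3]
force: [-7.2, 0.5, 1.0]
gripper_width: 17.6
```

```bash
python3 - <<'E'
from h import *
f=viewer.grab_frame("wrist")[:,:,::-1]
cv2.imwrite("pics/w9z.png",cv2.resize(f[90:240,160:360],None,fx=4,fy=4,interpolation=cv2.INTER_CUBIC))
M=plan([605.9,78.4,348],93.6)
print(status.state()["force"],status.state()["torque"])
f=viewer.grab_frame("scene")[:,:,::-1]
cv2.imwrite("pics/s9z.png",cv2.resize(f[130:230,220:320],None,fx=6,fy=6,interpolation=cv2.INTER_CUBIC))
E
```

```text
t 9.7 ee [587.2  77.8 352.7] shift cm [ 0.46  -0.06   1.873] turn 0.001391012254213786 F [-7.   -0.44  2.38] w 17.6
[-6.99828573 -0.43847671  2.38011838] [-0.07855162  2.06112166  0.01751885]
```

View pics/w9z.png

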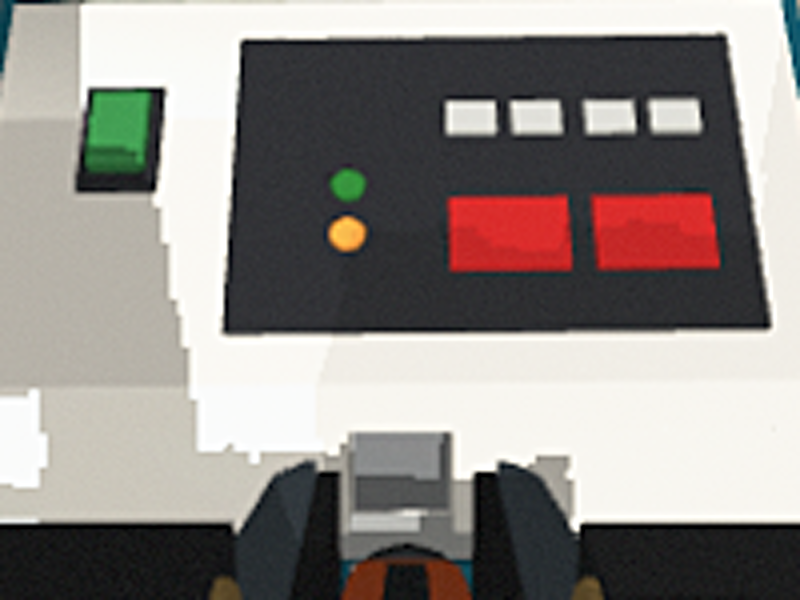

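View pics/s9z.png

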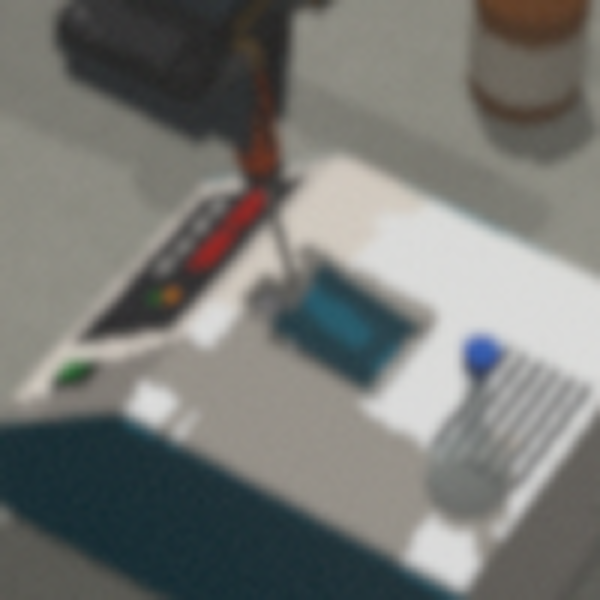

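```bash
python3 - <<'E'
from h import *
s=viewer.get_calibration("scene")
f=viewer.grab_frame("scene")[:,:,::-1]; g=cv2.imread("pics/scene0.png")
a=[]
for im in (g,f): a.append(cv2.resize(im[165:205,250:300],None,fx=8,fy=8,interpolation=cv2.INTER_CUBIC))
cv2.imwrite("pics/cmp.png",np.hstack(a))
th=np.radians(3.6);Rm=np.array([[np.cos(th),-np.sin(th)],[np.sin(th),np.cos(th)]])
for ang in (0,.1,.2,.3):
  P=[list(Rm@[41-60*np.cos(ang),y]+[640.6,79.4])+[160+60*np.sin(ang)] for y in (25,-25)]
  print(ang,((proj(s,P)-[250,165])*8).round().tolist())
E
```

```text
0 [[186.0, 80.0], [112.0, 165.0]]
0.1 [[187.0, 71.0], [113.0, 156.0]]
0.2 [[189.0, 62.0], [115.0, 147.0]]
0.3 [[192.0, 53.0], [118.0, 139.0]]
```

View pics/cmp.png

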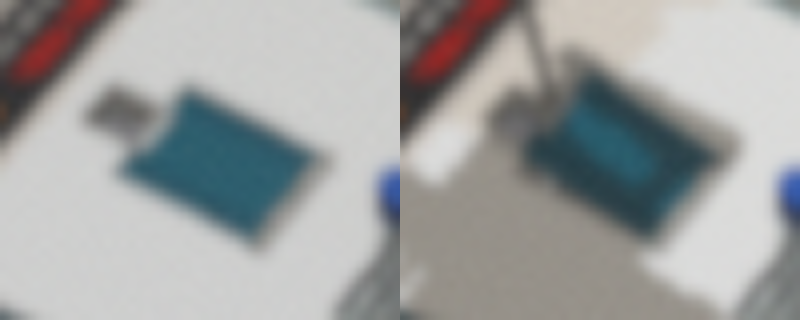

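Emit:
move_arm(moves=[[[-0.5,0,0.2],0,-1],[[-1.0,0,0.5],0,-1],[[-1.5,0,0.8],0,-1],[[-2.0,0,1.1],0,-1],[[-2.4,0,1.5],0,-1],[[-3.0,0,2.0],0,-1],[[-3.5,0,2.5],0,-1],[[-3.5,0,2.5],0,-1]])

```text
time_s: 10.8
ee_pos: [614.5, 79.5, 387.7]
ee_rot: [3.0, 89.9, 6.7]
force: [-0.1, 0.5, 0.2]
gripper_width: 18.0
```

```bash
python3 - <<'E'
from h import *
M=plan([605.9,78.4,348],93.6)
print(status.state()["force"],status.state()["torque"])
f=viewer.grab_frame("scene")[:,:,::-1]
cv2.imwrite("pics/s10z.png",cv2.resize(f[130:230,220:320],None,fx=6,fy=6,interpolation=cv2.INTER_CUBIC))
E
```

```text
t 10.8 ee [614.5  79.5 387.7] shift cm [ 3.967 -0.058 -0.873] turn 0.0012808604779117605 F [-0.14  0.54  0.16] w 18.0
[-0.13699105  0.5374293   0.1600764 ] [0.05617512 0.01994768 0.03228431]
```

View pics/s10z.png

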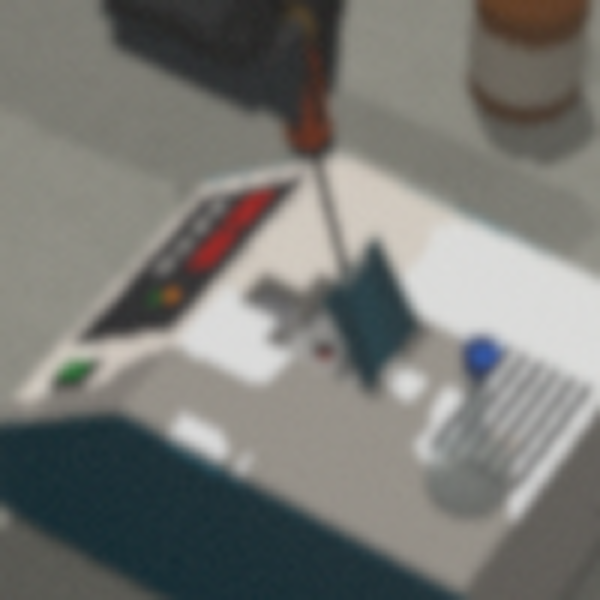

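Emit:
move_arm(moves=[[[-0.5,0,0.6],0,-1],[[-0.9,0,1.2],0,-1],[[-1.1,0,1.9],0,-1],[[-1.2,0,2.6],0,-1],[[-1.2,0,3.2],0,-1],[[-1.1,0,3.8],0,-1],[[-1.0,0,4.2],0,-1],[[-0.9,0,4.6],0,-1],[[-0.9,0,4.6],0,-1]])

```text
time_s: 11.98
ee_pos: [659.5, 82.4, 395.9]
ee_rot: [178.0, 90.0, -178.4]
force: [-0.2, -0.3, -0.6]
gripper_width: 17.8
```

```bash
python3 - <<'E'
from h import *
M=plan([605.9,78.4,348],93.6)
print(status.state()["force"],status.state()["torque"])
f=viewer.grab_frame("scene")[:,:,::-1]
cv2.imwrite("pics/s11z.png",cv2.resize(f[130:230,220:320],None,fx=6,fy=6,interpolation=cv2.INTER_CUBIC))
E
```

```text
t 11.975 ee [659.5  82.4 395.9] shift cm [ 4.797 -0.058 -5.37 ] turn 0.0013022159936468825 F [-0.24 -0.33 -0.64] w 17.8
[-0.24178832 -0.32657749 -0.6361029 ] [ 0.03582712  0.15708219 -0.01390095]
```

View pics/s11z.png

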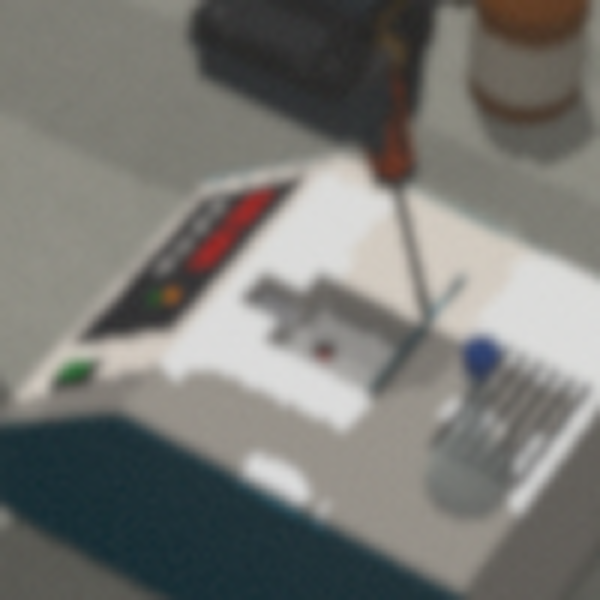

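```bash
python3 - <<'E'
from h import *
c=viewer.get_calibration("wrist")
f=viewer.grab_frame("wrist")[:,:,::-1]
cv2.imwrite("pics/w12z.png",cv2.resize(f[90:240,160:360],None,fx=4,fy=4,interpolation=cv2.INTER_CUBIC))
print(((proj(c,[[640.5,80.2,138],[608.5,78.1,160],[697.5,85,204]])-[160,90])*4).round(1))
np.save("c12.npy",c,allow_pickle=True)
E
```

```text
[[401.8 260.6]
 [401.3 142.9]
 [406.1 550.1]]
```

View pics/w12z.png

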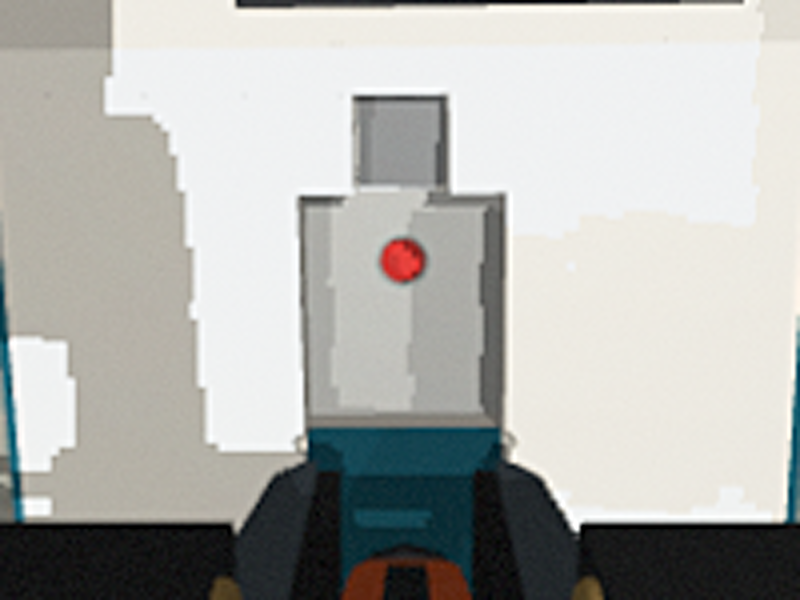

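```bash
python3 - <<'E'
from h import *
s=viewer.get_calibration("scene")
def onplane(u,v):
    e,d=ray(s,((u+.5)/6-.5+220,(v+.5)/6-.5+130))
    n=np.array([-.063,1,0]);p0=np.array([659.5,82.4,0])
    return e+d*(n@(p0-e))/(n@d)
for q in [(392,180),(398,183),(428,318),(426,312),(430,322)]: print(q,onplane(*q).round(1))
for th in (12,16,20):
    t=np.radians(th)
    P=np.array([[659.5+L*np.sin(t),82.4+.063*L*np.sin(t),395.9-60-L*np.cos(t)] for L in (47,137)])
    print(th,P.round(1).tolist(),((proj(s,P)-[220,130])*6).round(0).tolist())
E
```

```text
(392, 180) [672.8  83.2 284.4]
(398, 183) [676.1  83.4 284.4]
(428, 318) [697.1  84.8 199.8]
(426, 312) [695.8  84.7 203.5]
(430, 322) [698.4  84.8 197.7]
12 [[669.3, 83.0, 289.9], [688.0, 84.2, 201.9]] [[384.0, 166.0], [410.0, 305.0]]
16 [[672.5, 83.2, 290.7], [697.3, 84.8, 204.2]] [[389.0, 168.0], [426.0, 310.0]]
20 [[675.6, 83.4, 291.7], [706.4, 85.4, 207.2]] [[395.0, 169.0], [443.0, 314.0]]
```

Emit:
move_arm(moves=[[[0,0,-2],0,-1],[[0,-0.07,-4],0,-1],[[1,-0.07,-5.4],0,-1],[[3,-0.07,-5.4],0,-1],[[5,-0.07,-5.4],0,-1],[[5,-0.07,-5.4],0,-1],[[5,-0.07,-5.4],0,-1]])

```text
time_s: 12.95
ee_pos: [605.9, 78.3, 347.2]
ee_rot: [3.0, 89.9, 6.6]
force: [0.7, 0.1, 0.5]
gripper_width: 17.8
```

```bash
python3 - <<'E'
from h import *
M=plan([605.4,78.4,348],93.6)
s=viewer.get_calibration("scene")
print(status.state()["torque"])
f=viewer.grab_frame("scene")[:,:,::-1]
cv2.imwrite("pics/s13z.png",cv2.resize(f[130:230,220:320],None,fx=6,fy=6,interpolation=cv2.INTER_CUBIC))
print(((proj(s,[[640.6,80.5,138],[643.2,80.7,150]])-[220,130])*6).round())
h=[681.6,83]
for th in (1.57,1.75,1.95):
  P=[[h[0]-60*np.cos(th)-y*.063,h[1]-60*np.cos(th)*.063+y,158.5+60*np.sin(th)] for y in(25,-25)]
  print(th,((proj(s,P)-[220,130])*6).round().tolist())
E
```

```text
t 12.95 ee [605.9  78.3 347.2] shift cm [-0.078  0.013 -0.05 ] turn 0.001375476286736621 F [0.71 0.11 0.47] w 17.8
[0.07235734 0.02081298 0.01351283]
[[324. 345.]
 [329. 332.]]
1.57 [[427.0, 245.0], [371.0, 311.0]]
1.75 [[445.0, 256.0], [390.0, 323.0]]
1.95 [[465.0, 270.0], [410.0, 338.0]]
```

View pics/s13z.png

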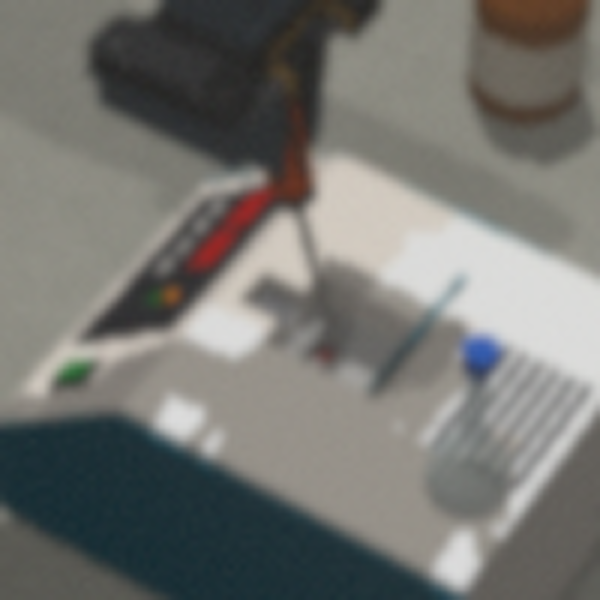

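Emit:
move_arm(moves=[[[1,0,-0.05],0,-1],[[1.6,0,-0.05],0,-1],[[2.0,0,-0.05],0,-1],[[2.3,0,-0.05],0,-1],[[2.6,0,-0.05],0,-1],[[2.6,0,-0.05],0,-1]])

```text
time_s: 13.75
ee_pos: [604.9, 78.3, 320.0]
ee_rot: [165.3, 90.0, 169.0]
force: [-0.8, -0.5, -1.0]
gripper_width: 17.6
```

```bash
python3 - <<'E'
from h import *
M=plan([605.4,78.4,348],93.6)
print(status.state()["torque"])
f=viewer.grab_frame("scene")[:,:,::-1]
cv2.imwrite("pics/s14z.png",cv2.resize(f[130:230,220:320],None,fx=6,fy=6,interpolation=cv2.INTER_CUBIC))
f=viewer.grab_frame("wrist")[:,:,::-1]
cv2.imwrite("pics/w14z.png",cv2.resize(f[90:240,160:360],None,fx=4,fy=4,interpolation=cv2.INTER_CUBIC))
E
```

```text
t 13.75 ee [604.9  78.3 320. ] shift cm [-2.799  0.01   0.045] turn 0.0013569800102002372 F [-0.81 -0.48 -1.03] w 17.6
[ 0.02833168  0.05922303 -0.04698053]
```

View pics/s14z.png

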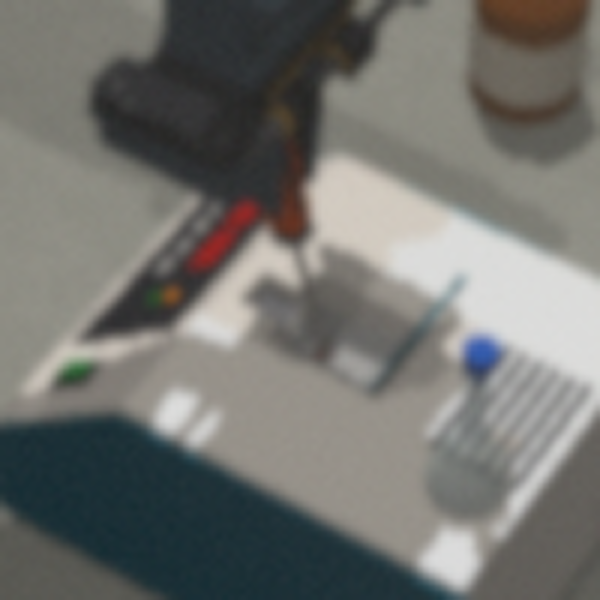

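View pics/w14z.png

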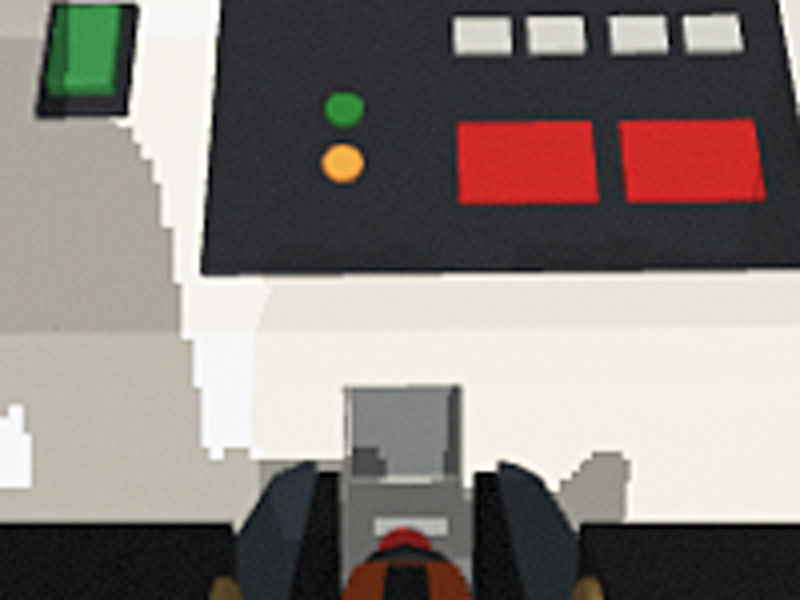

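Emit:
move_arm(moves=[[[0.15,0,0],0,-1],[[0.3,0,0],0,-1],[[0.45,0,0],0,-1],[[0.6,0,0],0,-1],[[0.6,0,0],0,-1],[[0.6,0,0],0,-1]])

```text
time_s: 14.6
ee_pos: [605.1, 78.3, 314.6]
ee_rot: [11.9, 90.0, 15.6]
force: [-0.7, -0.0, 2.8]
gripper_width: 17.6
```

```bash
python3 - <<'E'
from h import *
import time
M=plan([605.4,78.4,348],93.6)
F=[]
for i in range(4):
  f=viewer.grab_frame("wrist"); F.append(np.r_[status.state()["force"],status.state()["torque"]])
print(np.mean(F,0).round(2),status.state()["ee_pos"])
f=f[:,:,::-1]
cv2.imwrite("pics/w15z.png",cv2.resize(f[90:240,160:360],None,fx=4,fy=4,interpolation=cv2.INTER_CUBIC))
E
```

```text
t 14.6 ee [605.1  78.3 314.6] shift cm [-3.343  0.011  0.033] turn 0.0014033035178206976 F [-0.73 -0.03  2.83] w 17.6
[-0.39 -0.51  2.85  0.04 -0.03 -0.01] [605.11032881  78.26182022 314.40749789]
```

View pics/w15z.png

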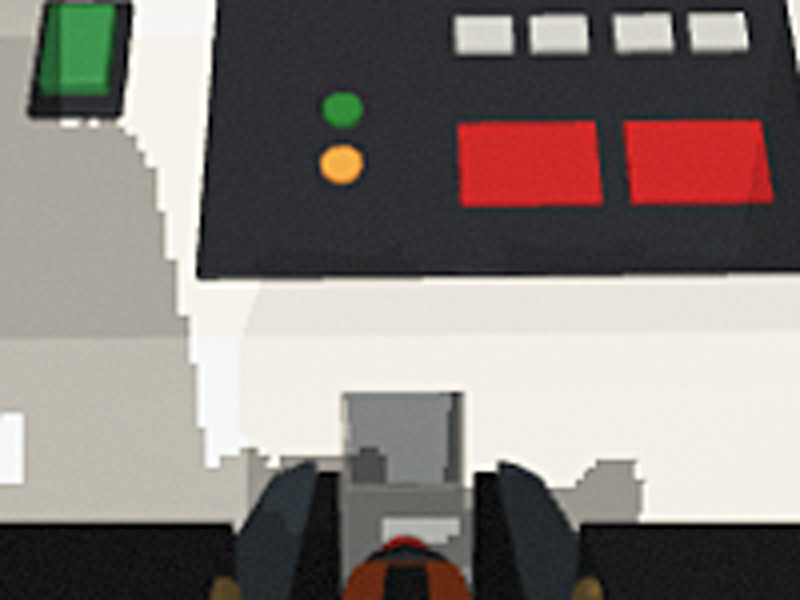

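Emit:
move_arm(moves=[[[0.1,0,0],0,-1],[[0.2,0,0],0,-1],[[0.2,0,0],0,-1],[[0.2,0,0],0,-1]])

```text
time_s: 15.3
ee_pos: [605.1, 78.3, 312.4]
ee_rot: [11.4, 90.0, 15.0]
force: [-0.4, -0.6, 3.8]
gripper_width: 17.6
```

```bash
python3 - <<'E'
from h import *
F=[]
for i in range(6):
  f=viewer.grab_frame("scene"); F.append(np.r_[status.state()["force"],status.state()["torque"]])
print(np.mean(F,0).round(2),status.state()["ee_pos"],status.state()["time_s"])
f=f[:,:,::-1]
cv2.imwrite("pics/s16z.png",cv2.resize(f[130:230,220:320],None,fx=6,fy=6,interpolation=cv2.INTER_CUBIC))
E
```

```text
[-0.43  0.32  3.75  0.04 -0.09  0.03] [605.11006751  78.28742953 312.30796738] 15.6
```

View pics/s16z.png

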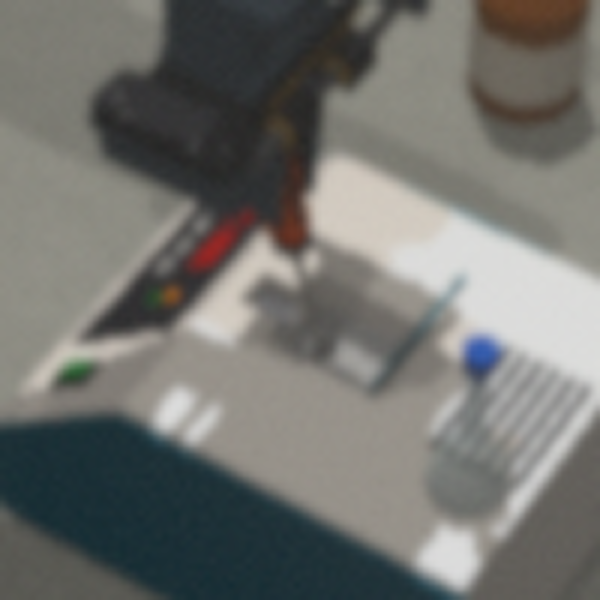

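Emit:
move_arm(moves=[[[0.05,0,0],0,-1],[[0.1,0,0],0,-1],[[0.1,0,0],0,-1],[[0.1,0,0],0,-1]])

```text
time_s: 16.1
ee_pos: [605.1, 78.3, 311.8]
ee_rot: [7.9, 90.0, 11.6]
force: [-0.3, 0.3, 6.2]
gripper_width: 17.6
```

```bash
python3 - <<'E'
from h import *
F=[]
for i in range(6):
  f=viewer.grab_frame("top" if i%2 else "wrist"); F.append(np.r_[status.state()["force"],status.state()["torque"]])
print(np.mean(F,0).round(2),status.state()["ee_pos"],status.state()["time_s"],status.state()["gripper_width"])
cv2.imwrite("pics/t17.png",f[:,:,::-1])
E
```

```text
[-0.93 -0.18  5.74  0.03 -0.03  0.01] [605.0616634   78.25114176 311.76080993] 16.4 17.82861914662274
```

View pics/t17.png

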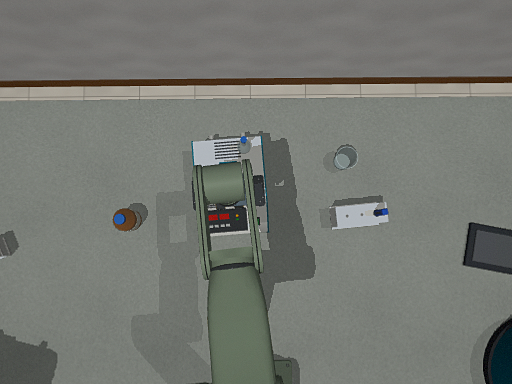

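```bash
python3 -c "
from workcell import env
print(env.job_done())"
```

```text
the job is handed in; nothing more can be done
None
```

The job is handed in at 16.4 s, with the orange driver in the grip and holding the reset button down.

**What I did:** I took the driver from the stand and tilted it about 16° in the grip by levering it lightly against the notch's front rim. I then pried the cover up with the blade and swung it back. Finally I lowered the blade through the reset hole onto the button.

**Last checks:**
- **Cover:** in the scene camera it sits at roughly 1.9 rad, well past upright. Only the driver was used on it.
- **Button:** force rose slowly to about 3.8 N. It then jumped to about 5.7 N over the last 0.6 mm, so I take the button to be at its stop. I have only the force and height readings for this, because the gripper hides the hole.
- **Other items:** the flask, bottle, beaker and blue screwdriver looked unmoved in the last top picture.
- **Disagreement:** the heater's sideways position differed by about 1 mm between the top and wrist pictures. I used a wrist view of the hole to settle it.

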